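# Clip the bar muddler into its sprung rack

### The arm

A 6-joint arm with a two-finger parallel gripper is mounted at the origin on a cart in front of the work surface, level with it; the furniture and walls round the work are solid. World frame = base frame: x ahead of the robot, y to its left, z up, the work surface at z = 0. Lengths are in m, angles in degrees, forces in N, time in s.
With the tool pointing down it reaches from about 0.35 to 0.875 m from the base axis. Payload 4.2 kg.
Tool frame: the origin (TCP) lies on the centre line of the jaws, within the pads' length; the fingertips stand 25 mm ahead of it and the grasp point (between the pads) lies 6 mm ahead of it; z points along the fingers, y is the line along which they close (so a half turn about z gives the same grasp; the last joint's range is limited). The gripper opens to 85 mm and grips with 20 to 120 N. Pads are 22 mm wide; open, the fingers measure 114 mm over their backs; the gripper's body (76 mm by 85 mm) begins 54 mm behind the grasp point. The pads swing forward as they close: fully open they stand 13 mm farther back than shut.
Start: joints at [-58.121, 22.042, 0.453, 0, -68.411, -14.817], TCP at [0.183, -0.597, 0.256] pointing down, gripper open.
Joint ranges: [-179.83, 179.83], [-69.29, 118.12], [-61.27, 80.66], [-181.25, 117.63], [-171.15, -9.14], [-177.46, 177.46]. Speed limits (degrees/s): [159.86, 159.86, 180, 180, 180, 180].

### API

Orientations are given as a 3x3 rotation matrix whose columns are the frame's x, y, z axes.
In Python, from bench import status, cams, arm gives the robot as it stands. The module is installed in compiled form; this text tells all that it offers.
- The arm moves only by the tool jog_arm, never from a script. Its argument "plan" is a list of rows, each an object of numbers: "dx", "dy", "dz": the shift along the tool's x, y, z in m; "wx", "wy", "wz": the turn, a rotation vector about the tool's x, y, z in degrees. A call has 1 to 8 rows; each row is the pose to reach, as a shift and turn from the pose commanded when the call began, along the tool's axes at that moment; what a row does not reach only later rows make up. A row lasts 1/12 s, in which the tool goes at most 41.7 mm and 7.16 degrees, less where a joint would pass 70% of its speed; a pose out of reach is approached as far as the arm can. A call with a gripper value outside its range is refused whole. "fingers" is the finger opening in m, from 0 to 0.0854, set as the call begins (left out, the last holds). The fingers move at their own pace and stop on an object; "newtons" is the grip in N (left out, the last holds). Time passes only in rows, so rows that repeat a pose let the fingers close. It gives the time, the measured TCP pose, the force, the opening and the grip force at its end, in the units of the state.
- status.get_state(): the state, without advancing time (a new reading comes with each control period).
- cams.read_camera(name): name is "side" or "top"; returns the picture (400x640x3 uint8, blue, green, red); there is no depth.
- cams.calibration(name): a dict with "fx", "fy", "cx", "cy" (pixels), "dist_coeffs" ([k1, k2, p1, p2, k3] as OpenCV has them; the pictures are not rectified), "world_to_cam" (4x4, takes a point from world to camera coordinates). Camera axes: x right, y up, looking along -z (the intrinsics and any distortion apply to the point x, -y, -z); pixel columns grow to the right and rows downward; lengths in m; the calibration is good to about 2 mm. A picture is of the moment at which its call begins. calibration takes no time and is no camera call.
- arm.close_job(): hands the job in; it is judged then, once.
The state is a dict: "clock": time; "joint_pos": joint angles; "qvel": joint speeds; "tau": joint torques, N m; "eef_pos": TCP position; "tcp_rot": TCP orientation; "contact_force": force on the tool from outside, world axes, zero at the start; "wrist_torque": the same for the moment, N m; "gripper_width": finger opening in m; "finger_force": force on a finger pad.
Only numpy, scipy, OpenCV 4.12 (cv2) and the standard library are available. Lean on these libraries where they do the work, as an engineer would, in place of code of your own. Each camera call takes 0.05 s, during which the arm holds its last target. There are 200 camera calls.

### The job

Put the straight steel muddler away in its rack: press it gently down, sideways on, into both spring clips, with its round black tip a little short of the cup at the rack's end, then slide it endwise through the clips until the tip is fully home in the cup, where it keeps the light sprung button at the cup's back pressed in. Feel for the snap and for the end of the slide rather than forcing anything, let go, and leave the lemons, the candle and the jigger where they are.

Things in the scene. Friction and masses are not known exactly. Their poses are not given: they have to be found in the camera images.
- steel_muddler: Straight bar muddler, 220 mm long, about 0.15 kg, lying on the worktop: steel rod 22 mm in diameter, black round tip (last 5 mm) at its +x end, dark wooden block (14 mm long, 22 mm square; keeps it from rolling) at the other. Origin: mid-length, on the axis (11 mm up when lying); x along the rod to the tip. Grip across the rod near or just tipward of the middle.
- muddler_tip (a point): Centre of the muddler's flat round tip face, on the axis, 110 mm from the muddler's origin along its +x. Axes as the muddler's.
- rack: Muddler rack, fixed to the worktop: dark wooden base 235 x 60 x 10 mm (x -85 to +150 mm); above it a steel rail 14 mm wide, top at 38 mm, on two sprung posts, with two C-shaped spring clips opening upward and an end cup at +x. Origin: underside, midway between the clips; x along the rail towards the cup, z up. Between the clips the fingers have 106 mm along the rail.
- clip_near (a point): Clip farther from the cup: point on the clipped muddler's axis, 60 mm from the rack's origin along -x, 62 mm up; rides on the rail, axes as the rack's. 14 mm wide along the rail: a saddle under the rod and two sprung jaws that narrow to a 15 mm throat 8 mm above this point; flares up to 21 mm above it, 33 mm apart at the top. Jaws swing out to 25 mm either side.
- clip_far (a point): The same point of the clip nearer the cup, 60 mm from the rack's origin along +x, 62 mm up; same shape. A rod in both clips lies level along the rack's x. Sliding it endwise in the clips takes some 2 to 9 N.
- rail (a joint): How far the sprung rail is pushed down, m: 0 at rest, 0.014 at its hard stop. It sinks from about 3 N on, 0.7 N per mm, and springs back; pressing only to the clips' resting height does not snap the muddler in. Follow it down until the snap is felt (a clear drop of the pressing force) at 10 to 18 N; press on some 3 mm for the other clip (the one nearer the fingers snaps first), then ease off.
- lemon_a: Yellow lemon, 55 x 75 x 55 mm, lying loose behind the rack; bystander. Origin at its underside.
- lemon_b: Yellow lemon, 52 x 72 x 53 mm, lying loose behind the muddler; bystander. Origin at its underside.
- candle: Tea light in a metal cup, 38 mm across, 15 mm high, loose between muddler and rack towards the front edge; bystander. Origin at its underside.
- measure: Brass double-coned jigger, 44 mm across, 91 mm high, standing loose behind the rack; bystander. Origin at its underside.
- button (a joint): Sprung button at the back of the cup, m: 0 out, 0.002 at its hard stop (takes 0.5 N; spare it over 15 N). The cup is a square socket 28 mm wide inside, closed above, open to the clips. It is clamped elsewhere each time: mouth 96 to 116 mm from the rack's origin along +x, button face 16 mm inside. Press the muddler in with its tip 80 to 92 mm from the origin.

How it is judged:
By the outcome, as a careful person would: the job done as asked, in the order asked, and still so for the second after the job is handed in, with the robot touching nothing.
It also fails if it takes over 72 s, if anything falls off the work surface, if the arm or the gripper's body presses on something with over 40 N, if the wrist force passes 120 N, or if a joint passes its speed limit or range.

## Working session

There is one attempt and no reset: what is moved stays moved. The work goes in short steps, Python scripts to look and compute and a tool call to move; the robot and the scene stay as the last step left them, time stands still between calls to the robot, and variables do not carry over. Pictures are saved under pics/ and viewed, at most 10 in all, crops included, and the job is handed in when it is done.

Besides the shell and the picture viewer there is one more tool, called as a command line: name --argument value ..., lists and objects as JSON in quotes. jog_arm: Moves the arm, as the interface text tells. Its arguments: {"type":"object","properties":{"plan":{"type":"array"},"fingers":{"type":"number"},"newtons":{"type":"number"}},"required":["plan"]}

```bash
mkdir -p pics; python3 - <<'E'
from bench import status,cams
import cv2,numpy as np
for n in("side","top"):
    im=cams.read_camera(n); cv2.imwrite(f"pics/{n}0.png",im)
    c=cams.calibration(n); print(n,{k:np.round(v,4).tolist() for k,v in c.items()})
s=status.get_state(); print({k:np.round(v,4).tolist() for k,v in s.items()})
E
```

```text
side {'fx': 470.064, 'fy': 470.064, 'cx': 315.6103, 'cy': 194.697, 'dist_coeffs': [-0.0578, 0.0, 0.0, 0.0, 0.0], 'world_to_cam': [[-0.4559, -0.8897, -0.022, 0.3201], [0.6289, -0.3395, 0.6994, -0.3766], [-0.6298, 0.3051, 0.7143, -0.8055], [0.0, 0.0, 0.0, 1.0]]}
top {'fx': 447.4481, 'fy': 447.4481, 'cx': 313.009, 'cy': 196.6107, 'dist_coeffs': [0.0215, 0.0, 0.0, 0.0, 0.0], 'world_to_cam': [[-0.0075, -0.9999, 0.0119, 0.0677], [0.9963, -0.0065, 0.0863, -0.5642], [-0.0862, 0.0125, 0.9962, -0.8765], [0.0, 0.0, 0.0, 1.0]]}
{'clock': 0.1, 'joint_pos': [-58.1202, 22.0865, 0.386, -0.0239, -68.4095, -14.8164], 'qvel': [0.0484, -0.1331, 0.269, 0.123, -0.0239, -0.0251], 'tau': [0.0003, -39.3318, 18.893, 4.1979, -0.0025, 0.0], 'eef_pos': [0.1833, -0.597, 0.2553], 'tcp_rot': [[-0.956, -0.2933, -0.0007], [-0.2933, 0.956, 0.0018], [0.0001, 0.002, -1.0]], 'contact_force': [-0.4037, -0.3229, 0.0848], 'wrist_torque': [-0.0074, 0.0117, -0.0502], 'finger_force': 0.0, 'gripper_width': 0.0856}
```

View pics/side0.png

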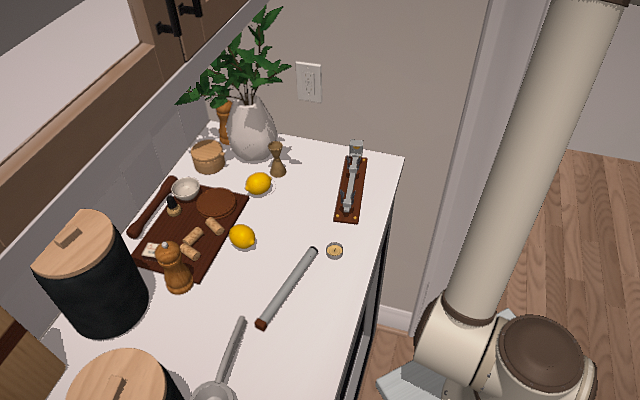

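View pics/top0.png

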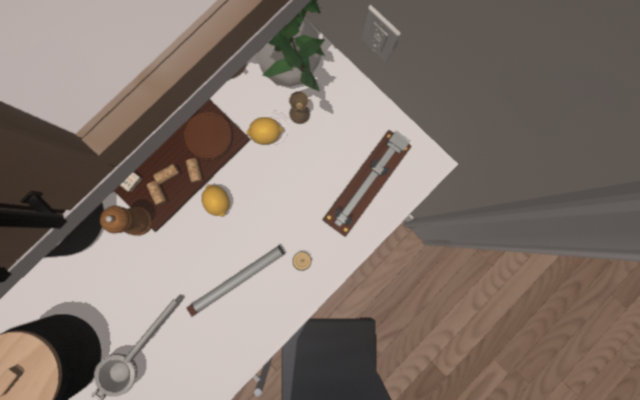

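The side view shows the muddler from its block (262,324) to its tip (314,250). The rack runs from (347,222) up to the cup at (356,146), and the candle is at (335,251). In the top view the muddler goes from (193,309) to (281,249), and the rack from (337,228) to the cup at (399,142). Next I'll measure with masks and an enlarged rack crop.

```bash
cat > h.py <<'E'
from bench import status,cams
import cv2,numpy as np
def cal(n):
    c=cams.calibration(n); K=np.array([[c['fx'],0,c['cx']],[0,c['fy'],c['cy']],[0,0,1.]])
    return K,np.array(c['dist_coeffs']),np.array(c['world_to_cam'])
def ray(n,uv):
    K,d,T=cal(n); p=cv2.undistortPoints(np.array(uv,float).reshape(-1,1,2),K,d)[:,0]
    v=np.c_[p[:,0],-p[:,1],-np.ones(len(p))]@T[:3,:3]
    return -T[:3,:3].T@T[:3,3],v/np.linalg.norm(v,axis=1)[:,None]
def onz(n,uv,z):
    o,v=ray(n,uv); return o+v*((z-o[2])/v[:,2])[:,None]
def proj(n,P):
    K,d,T=cal(n); q=np.atleast_2d(P)@T[:3,:3].T+T[:3,3]; q=q*[1,-1,-1]
    return cv2.projectPoints(q,np.zeros(3),np.zeros(3),K,d)[0][:,0]
def tri(uv1,uv2):
    (o1,a),(o2,b)=ray("side",[uv1]),ray("top",[uv2]); a,b=a[0],b[0]
    s=np.linalg.lstsq(np.c_[a,-b],o2-o1,rcond=None)[0]
    p,q=o1+s[0]*a,o2+s[1]*b; return (p+q)/2,np.linalg.norm(p-q)
E
python3 - <<'E'
from h import *
t=cv2.imread("pics/top0.png"); s=cv2.imread("pics/side0.png")
# rack base: dark red-brown
def big(m,box):
    M=np.zeros_like(m); x0,y0,x1,y1=box; M[y0:y1,x0:x1]=m[y0:y1,x0:x1]
    return M
def brown(im):
    b,g,r=[im[...,i].astype(int) for i in range(3)]
    return ((r-b>25)&(r<150)).astype(np.uint8)*255
for n,im,box in(("top",t,(315,120,420,245)),("side",s,(328,135,375,230))):
    m=big(brown(im),box); m=cv2.morphologyEx(m,cv2.MORPH_CLOSE,np.ones((15,15)))
    c=max(cv2.findContours(m,0,1)[0],key=cv2.contourArea); r=cv2.minAreaRect(cv2.convexHull(c))
    bp=cv2.boxPoints(r); print(n,"rack box",bp.round(1).tolist()); print(onz(n,bp,.01).round(4).tolist())
# muddler steel: gray darker than table
for n,im,box in(("top",t,(180,235,295,325)),("side",s,(245,240,325,335))):
    m=big((im.min(2)<165).astype(np.uint8)*255,box)
    c=max(cv2.findContours(m,0,1)[0],key=cv2.contourArea); r=cv2.minAreaRect(c)
    bp=cv2.boxPoints(r); print(n,"mud",bp.round(1).tolist()); print(onz(n,bp,.011).round(4).tolist())
a=cv2.resize(t[120:245,315:420],None,fx=4.5,fy=4.5,interpolation=2)[:560]
b=cv2.resize(s[130:230,325:375],None,fx=5.6,fy=5.6,interpolation=2)
b=b[:a.shape[0]]; a=a[:b.shape[0]]
print(a.shape,b.shape); cv2.imwrite("pics/c1.png",np.hstack([a,b]))
E
```

```text
top rack box [[322.29998779296875, 219.6999969482422], [388.29998779296875, 129.8000030517578], [410.6000061035156, 146.10000610351562], [344.70001220703125, 236.10000610351562]]
[[0.5185, 0.0449, 0.01], [0.7039, -0.0936, 0.01], [0.6692, -0.139, 0.01], [0.485, -0.0001, 0.01]]
side rack box [[332.70001220703125, 220.8000030517578], [344.0, 143.8000030517578], [368.6000061035156, 147.39999389648438], [357.3999938964844, 224.39999389648438]]
[[0.5164, 0.0495, 0.01], [0.7511, -0.1141, 0.01], [0.7052, -0.1659, 0.01], [0.4793, 0.0041, 0.01]]
top mud [[184.10000610351562, 306.70001220703125], [279.79998779296875, 241.8000030517578], [287.1000061035156, 252.5], [191.39999389648438, 317.5]]
[[0.3479, 0.3214, 0.011], [0.4746, 0.1314, 0.011], [0.4529, 0.1167, 0.011], [0.3268, 0.3066, 0.011]]
side mud [[251.5, 324.79998779296875], [310.5, 243.6999969482422], [321.6000061035156, 251.8000030517578], [262.70001220703125, 332.79998779296875]]
[[0.3521, 0.321, 0.011], [0.4791, 0.127, 0.011], [0.447, 0.1154, 0.011], [0.3258, 0.3082, 0.011]]
(560, 472, 3) (560, 280, 3)
```

View pics/c1.png

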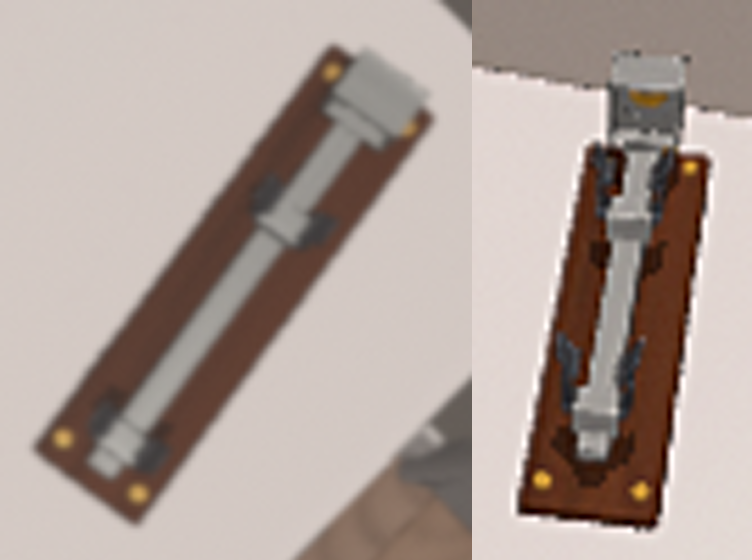

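The crop shows the rack with its near clip at about (120,440) and its far clip at (290,220). The cup is at (380,95), and its amber button shows in the side view at (650,98). Both cameras agree on the muddler: centre (0.401,0.2185), yaw -56.5°. The rack is at yaw about -36.8°, origin about (0.569,-0.028). I'll set up the move arithmetic next.

```bash
cat >> h.py <<'E'
def go(p,yaw,frm=None):
    "tool-frame shift/turn from the present pose to world p with tool down, tool x at yaw"
    s=status.get_state(); R=np.array(s['tcp_rot']); P=np.array(s['eef_pos'])
    if frm is not None: P,R=frm
    a=np.radians(yaw); c,n=np.cos(a),np.sin(a); G=np.array([[c,n,0],[n,-c,0],[0,0,-1.]])
    d=R.T@(np.array(p)-P); w=np.degrees(cv2.Rodrigues(R.T@G)[0][:,0])
    print("d",d.round(4).tolist(),"w",w.round(2).tolist())
    return np.array(p,float),G
E
python3 - <<'E'
from h import *
f=go((.45,-.25,.25),250)
f=go((.405,.212,.20),303.5,f)
f=go((.405,.212,.06),303.5,f)
E
```

```text
d [-0.3568, 0.2535, 0.0058] w [0.11, 0.05, -52.95]
d [-0.4187, 0.2003, 0.05] w [0.0, 0.0, -53.5]
d [0.0, 0.0, 0.14] w [0.0, 0.0, 0.0]
```

jog_arm --plan '[{"dx": -0.1785, "dy": 0.127, "dz": 0.003, "wz": -26}, {"dx": -0.357, "dy": 0.2535, "dz": 0.006, "wz": -53}, {"dx": -0.357, "dy": 0.2535, "dz": 0.006, "wz": -53}, {"dx": -0.357, "dy": 0.2535, "dz": 0.006, "wz": -53}, {"dx": -0.357, "dy": 0.2535, "dz": 0.006, "wz": -53}, {"dx": -0.357, "dy": 0.2535, "dz": 0.006, "wz": -53}, {"dx": -0.357, "dy": 0.2535, "dz": 0.006, "wz": -53}, {"dx": -0.357, "dy": 0.2535, "dz": 0.006, "wz": -53}]' --fingers 0.06

```text
invalid input at $.plan[0]: expected keys dx, dy, dz, wx, wy, wz
```

```bash
python3 -c "
from h import *
f=go((.405,.212,.20),303.5)"
```

```text
d [-0.4493, 0.7083, 0.0567] w [0.08, 0.1, -106.45]
```

jog_arm --plan '[{"dx": -0.17, "dy": 0.12, "dz": 0.003, "wx": 0, "wy": 0, "wz": -26}, {"dx": -0.357, "dy": 0.2535, "dz": 0.006, "wx": 0, "wy": 0, "wz": -53}, {"dx": -0.357, "dy": 0.2535, "dz": 0.006, "wx": 0, "wy": 0, "wz": -53}, {"dx": -0.357, "dy": 0.2535, "dz": 0.006, "wx": 0, "wy": 0, "wz": -53}, {"dx": -0.357, "dy": 0.2535, "dz": 0.006, "wx": 0, "wy": 0, "wz": -53}, {"dx": -0.357, "dy": 0.2535, "dz": 0.006, "wx": 0, "wy": 0, "wz": -53}, {"dx": -0.357, "dy": 0.2535, "dz": 0.006, "wx": 0, "wy": 0, "wz": -53}, {"dx": -0.357, "dy": 0.2535, "dz": 0.006, "wx": 0, "wy": 0, "wz": -53}]' --fingers 0.06

```text
clock: 0.77
eef_pos: [0.3872, -0.3313, 0.2515]
tcp_rot: [[-0.336, -0.942, -0.0], [-0.942, 0.336, 0.0], [-0.0, 0.0, -1.0]]
contact_force: [0.7, -0.7, 0.0]
gripper_width: 0.0597
finger_force: 0.0
```

```bash
python3 -c "
from h import *
f=go((.405,.212,.20),303.5)"
```

```text
d [-0.5176, 0.166, 0.0517] w [0.01, 0.02, -53.16]
```

jog_arm --plan '[{"dx": -0.518, "dy": 0.166, "dz": 0.0, "wx": 0, "wy": 0, "wz": -53}, {"dx": -0.518, "dy": 0.166, "dz": 0.0, "wx": 0, "wy": 0, "wz": -53}, {"dx": -0.518, "dy": 0.166, "dz": 0.0, "wx": 0, "wy": 0, "wz": -53}, {"dx": -0.518, "dy": 0.166, "dz": 0.0, "wx": 0, "wy": 0, "wz": -53}, {"dx": -0.518, "dy": 0.166, "dz": 0.0, "wx": 0, "wy": 0, "wz": -53}, {"dx": -0.518, "dy": 0.166, "dz": 0.0, "wx": 0, "wy": 0, "wz": -53}, {"dx": -0.518, "dy": 0.166, "dz": 0.0, "wx": 0, "wy": 0, "wz": -53}, {"dx": -0.518, "dy": 0.166, "dz": 0.0, "wx": 0, "wy": 0, "wz": -53}]'

```text
clock: 1.43
eef_pos: [0.3984, 0.0017, 0.2518]
tcp_rot: [[0.55, -0.835, 0.0], [-0.835, -0.55, 0.0], [-0.0, -0.0, -1.0]]
contact_force: [1.3, 0.1, 0.5]
gripper_width: 0.06
finger_force: 0.0
```

```bash
python3 -c "
from h import *
f=go((.405,.212,.14),303.5)"
```

```text
d [-0.1721, -0.1211, 0.1118] w [-0.02, 0.01, -0.15]
```

jog_arm --plan '[{"dx": -0.172, "dy": -0.121, "dz": 0.112, "wx": 0, "wy": 0, "wz": 0}, {"dx": -0.172, "dy": -0.121, "dz": 0.112, "wx": 0, "wy": 0, "wz": 0}, {"dx": -0.172, "dy": -0.121, "dz": 0.112, "wx": 0, "wy": 0, "wz": 0}, {"dx": -0.172, "dy": -0.121, "dz": 0.112, "wx": 0, "wy": 0, "wz": 0}, {"dx": -0.172, "dy": -0.121, "dz": 0.112, "wx": 0, "wy": 0, "wz": 0}, {"dx": -0.172, "dy": -0.121, "dz": 0.112, "wx": 0, "wy": 0, "wz": 0}, {"dx": -0.172, "dy": -0.121, "dz": 0.112, "wx": 0, "wy": 0, "wz": 0}, {"dx": -0.172, "dy": -0.121, "dz": 0.112, "wx": 0, "wy": 0, "wz": 0}]'

```text
clock: 2.1
eef_pos: [0.4061, 0.2107, 0.1384]
tcp_rot: [[0.547, -0.837, -0.002], [-0.837, -0.547, -0.002], [0.001, 0.003, -1.0]]
contact_force: [0.1, -0.2, 0.1]
gripper_width: 0.0599
finger_force: 0.0
```

```bash
python3 -c "
from h import *
f=go((.405,.212,.029),303.5)
s=status.get_state(); print(s['clock'],np.round(s['joint_pos'],1))
cv2.imwrite('pics/s2.png',cams.read_camera('side')[150:350,200:400])
cv2.imwrite('pics/s2.png',cv2.resize(cv2.imread('pics/s2.png'),None,fx=3,fy=3,interpolation=2))"
```

```text
d [-0.0018, -0.0001, 0.1094] w [0.19, -0.04, -0.31]
2.1 [ 47.9  13.5 -31.6  -0.  -45.1 -14.7]
```

View pics/s2.png

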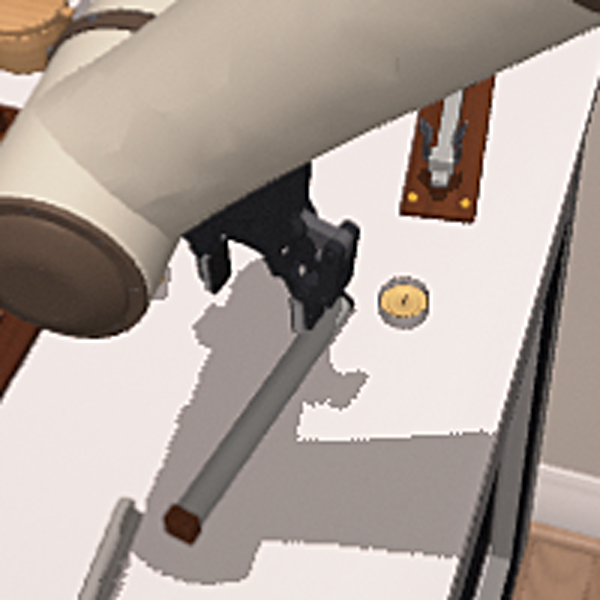

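The gripper straddles the rod, with the fingers at about (215,265) and (320,290). The candle at (405,300) is clear. Descending.

jog_arm --plan '[{"dx": -0.001, "dy": 0, "dz": 0.03, "wx": 0, "wy": 0, "wz": 0}, {"dx": -0.002, "dy": 0, "dz": 0.06, "wx": 0, "wy": 0, "wz": 0}, {"dx": -0.002, "dy": 0, "dz": 0.085, "wx": 0, "wy": 0, "wz": 0}, {"dx": -0.002, "dy": 0, "dz": 0.1, "wx": 0, "wy": 0, "wz": 0}, {"dx": -0.002, "dy": 0, "dz": 0.106, "wx": 0, "wy": 0, "wz": 0}, {"dx": -0.002, "dy": 0, "dz": 0.108, "wx": 0, "wy": 0, "wz": 0}, {"dx": -0.002, "dy": 0, "dz": 0.108, "wx": 0, "wy": 0, "wz": 0}]'

```text
clock: 2.73
eef_pos: [0.4062, 0.2114, 0.0323]
tcp_rot: [[0.545, -0.839, 0.001], [-0.839, -0.545, 0.001], [-0.0, -0.001, -1.0]]
contact_force: [-0.0, -0.1, -0.4]
gripper_width: 0.06
finger_force: 0.0
```

jog_arm --plan '[{"dx": 0, "dy": 0, "dz": 0, "wx": 0, "wy": 0, "wz": 0}, {"dx": 0, "dy": 0, "dz": 0, "wx": 0, "wy": 0, "wz": 0}, {"dx": 0, "dy": 0, "dz": 0, "wx": 0, "wy": 0, "wz": 0}, {"dx": 0, "dy": 0, "dz": 0, "wx": 0, "wy": 0, "wz": 0}, {"dx": 0, "dy": 0, "dz": 0, "wx": 0, "wy": 0, "wz": 0}, {"dx": 0, "dy": 0, "dz": 0, "wx": 0, "wy": 0, "wz": 0}, {"dx": 0, "dy": 0, "dz": 0, "wx": 0, "wy": 0, "wz": 0}, {"dx": 0, "dy": 0, "dz": 0, "wx": 0, "wy": 0, "wz": 0}]' --fingers 0.0 --newtons 70

```text
clock: 3.4
eef_pos: [0.4061, 0.2121, 0.033]
tcp_rot: [[0.546, -0.838, 0.001], [-0.838, -0.546, 0.001], [-0.0, -0.002, -1.0]]
contact_force: [-1.5, -0.8, 7.4]
gripper_width: 0.019
finger_force: 68.3
```

The width reads 19 mm with 7 N upward, so the pads are gripping above the axis. I'll open and go lower, feeling for the worktop.

jog_arm --plan '[{"dx": 0, "dy": 0, "dz": 0, "wx": 0, "wy": 0, "wz": 0}, {"dx": 0, "dy": 0, "dz": 0, "wx": 0, "wy": 0, "wz": 0}, {"dx": 0, "dy": 0, "dz": 0.001, "wx": 0, "wy": 0, "wz": 0}, {"dx": 0, "dy": 0, "dz": 0.002, "wx": 0, "wy": 0, "wz": 0}, {"dx": 0, "dy": 0, "dz": 0.003, "wx": 0, "wy": 0, "wz": 0}, {"dx": 0, "dy": 0, "dz": 0.004, "wx": 0, "wy": 0, "wz": 0}, {"dx": 0, "dy": 0, "dz": 0.005, "wx": 0, "wy": 0, "wz": 0}, {"dx": 0, "dy": 0, "dz": 0.005, "wx": 0, "wy": 0, "wz": 0}]' --fingers 0.03

```text
clock: 4.07
eef_pos: [0.4056, 0.2115, 0.0264]
tcp_rot: [[0.546, -0.838, -0.0], [-0.838, -0.546, -0.001], [0.0, 0.001, -1.0]]
contact_force: [-0.6, -0.6, -0.1]
gripper_width: 0.0299
finger_force: 0.0
```

jog_arm --plan '[{"dx": 0, "dy": 0, "dz": 0.001, "wx": 0, "wy": 0, "wz": 0}, {"dx": 0, "dy": 0, "dz": 0.002, "wx": 0, "wy": 0, "wz": 0}, {"dx": 0, "dy": 0, "dz": 0.002, "wx": 0, "wy": 0, "wz": 0}]'

```text
clock: 4.32
eef_pos: [0.4057, 0.2117, 0.0247]
tcp_rot: [[0.546, -0.838, -0.0], [-0.838, -0.546, -0.0], [0.0, 0.0, -1.0]]
contact_force: [0.8, 0.1, -0.7]
gripper_width: 0.0302
finger_force: 0.0
```

jog_arm --plan '[{"dx": 0, "dy": 0, "dz": 0, "wx": 0, "wy": 0, "wz": 0}, {"dx": 0, "dy": 0, "dz": 0, "wx": 0, "wy": 0, "wz": 0}, {"dx": 0, "dy": 0, "dz": 0, "wx": 0, "wy": 0, "wz": 0}, {"dx": 0, "dy": 0, "dz": 0, "wx": 0, "wy": 0, "wz": 0}, {"dx": 0, "dy": 0, "dz": 0, "wx": 0, "wy": 0, "wz": 0}]' --fingers 0.0 --newtons 70

```text
clock: 4.73
eef_pos: [0.4061, 0.212, 0.0254]
tcp_rot: [[0.546, -0.838, 0.001], [-0.838, -0.546, 0.001], [0.0, -0.001, -1.0]]
contact_force: [-1.0, -1.2, 5.7]
gripper_width: 0.0195
finger_force: 68.8
```

jog_arm --plan '[{"dx": 0, "dy": 0, "dz": -0.005, "wx": 0, "wy": 0, "wz": 0}, {"dx": 0, "dy": 0, "dz": -0.015, "wx": 0, "wy": 0, "wz": 0}, {"dx": 0, "dy": 0, "dz": -0.035, "wx": 0, "wy": 0, "wz": 0}, {"dx": 0, "dy": 0, "dz": -0.06, "wx": 0, "wy": 0, "wz": 0}, {"dx": 0, "dy": 0, "dz": -0.085, "wx": 0, "wy": 0, "wz": 0}, {"dx": 0, "dy": 0, "dz": -0.105, "wx": 0, "wy": 0, "wz": 0}, {"dx": 0, "dy": 0, "dz": -0.115, "wx": 0, "wy": 0, "wz": 0}, {"dx": 0, "dy": 0, "dz": -0.115, "wx": 0, "wy": 0, "wz": 0}]'

```text
clock: 5.4
eef_pos: [0.4065, 0.2125, 0.1421]
tcp_rot: [[0.546, -0.838, 0.004], [-0.838, -0.546, 0.004], [-0.001, -0.005, -1.0]]
contact_force: [-0.2, 0.3, -2.1]
gripper_width: 0.0195
finger_force: 68.6
```

```bash
python3 - <<'E'
from h import *
for n in("side","top"): cv2.imwrite(f"pics/{n}3.png",cams.read_camera(n))
s=status.get_state(); print(s['eef_pos'],np.round(s['contact_force'],1),np.round(s['wrist_torque'],2),s['gripper_width'])
a=cv2.resize(cv2.imread("pics/side3.png")[150:350,200:380],None,fx=2.2,fy=2.2,interpolation=2)
b=cv2.resize(cv2.imread("pics/top3.png")[150:350,150:330],None,fx=2.2,fy=2.2,interpolation=2)
cv2.imwrite("pics/c3.png",np.hstack([a,b]))
E
```

```text
[0.40515926 0.21127929 0.1394354 ] [-1.   0.1 -2.3] [ 0.01 -0.02 -0.01] 0.019491501695219727
```

View pics/c3.png

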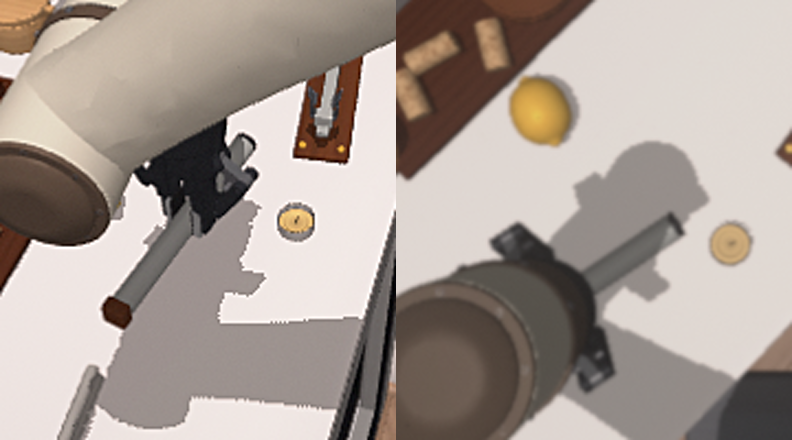

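The muddler is held level. In the top crop its black tip is at about (677,223), and in the side crop at about (248,143). Next: the rack frame, the mouth position and the tip offset.

```bash
python3 - <<'E'
from h import *
t=cv2.imread("pics/top0.png").astype(int); hsv=cv2.cvtColor(t.astype(np.uint8),cv2.COLOR_BGR2HSV)
print("camtop",ray("top",[[300,200]])[0].round(3),"side",ray("side",[[300,200]])[0].round(3))
def fitdir(pts): 
    c=pts.mean(0); v=np.linalg.svd(pts-c)[2][0]; v*=np.sign(v[0]); return c,v
# rail pixels between clips
yy,xx=np.mgrid[0:400,0:640]; m=(hsv[...,1]<60)&(t.min(2)>105)&(t.max(2)<195)
p0,p1=np.array([346,211.]),np.array([375,174.]); d=(p1-p0)/np.linalg.norm(p1-p0)
r=np.stack([xx,yy],-1)-p0; al=r@d; ac=r@[-d[1],d[0]]
k=m&(al>0)&(al<np.linalg.norm(p1-p0))&(abs(ac)<7)
P=onz("top",np.c_[xx[k],yy[k]],.038); c,v=fitdir(P[:,:2]); print("rail",k.sum(),c.round(4),"yaw",np.degrees(np.arctan2(v[1],v[0])).round(2))
u=v
T=lambda x,y:[x/4.5+315,y/4.5+120]; S=lambda x,y:[(x-472)/5.6+325,y/5.6+130]
n=np.array([-u[1],u[0]]); 
base=np.array([.594,-.0469]); O=base-.0325*u; O=c+u*((O-c)@u); print("O base->rail",O.round(4))
def rep(name,cam,uv,z):
    q=onz(cam,[uv],z)[0][:2]-O; print(name,z,"x",round(q@u,4),"y",round(q@n,4))
rep("near saddle","top",T(120,440),.05);rep("far saddle","top",T(288,222),.05)
rep("near saddle","side",S(596,412),.05);rep("far saddle","side",S(629,222),.05)
rep("rail end","top",T(103,465),.038)
for z in(.044,.048): rep("lip","top",T(354,127),z); rep("lip","side",S(645,143),z)
for z in(.078,.082): rep("topfront","top",T(363,110),z); rep("topfront","side",S(648,85),z)
rep("topback","top",T(395,72),.08); rep("topback","side",S(650,54),.08)
# tip now
a=[248/2.2+200,143/2.2+150]; b=[(677-396)/2.2+150,223/2.2+150]; q,e=tri(a,b); s=status.get_state()
R=np.array(s['tcp_rot']); print("tip",q.round(4),e.round(4),"in tool",(R.T@(q-s['eef_pos'])).round(4))
print("plane",(R.T@(onz("top",[b],.125)[0]-s['eef_pos'])).round(4))
E
```

```text
camtop [0.487 0.075 0.921] side [-0.125  0.403  0.846]
rail 323 [ 0.5715 -0.0297] yaw -37.0
O base->rail [ 0.5682 -0.0272]
near saddle 0.05 x -0.0594 y -0.0001
far saddle 0.05 x 0.0612 y -0.0027
near saddle 0.05 x -0.0645 y -0.0002
far saddle 0.05 x 0.0532 y -0.0002
rail end 0.038 x -0.0718 y -0.001
lip 0.044 x 0.1142 y -0.0015
lip 0.044 x 0.1145 y -0.0007
lip 0.048 x 0.1131 y -0.0014
lip 0.048 x 0.1099 y -0.001
topfront 0.078 x 0.1131 y 0.001
topfront 0.078 x 0.1154 y -0.0006
topfront 0.082 x 0.112 y 0.0011
topfront 0.082 x 0.1106 y -0.001
topback 0.08 x 0.1339 y -0.0003
topback 0.08 x 0.1353 y 0.0008
tip [0.4594 0.1278 0.1278] 0.0 in tool [0.0996 0.     0.0116]
plane [ 0.0994 -0.      0.0144]
```

```bash
python3 -c "
from h import *
f=go((.556,-.0185,.139),323)"
```

```text
d [0.2749, -0.0012, 0.0003] w [0.03, 0.03, -19.97]
```

jog_arm --plan '[{"dx": 0.02, "dy": 0, "dz": 0, "wx": 0, "wy": 0, "wz": -2}, {"dx": 0.055, "dy": 0, "dz": 0, "wx": 0, "wy": 0, "wz": -5}, {"dx": 0.095, "dy": 0, "dz": 0, "wx": 0, "wy": 0, "wz": -8}, {"dx": 0.135, "dy": 0, "dz": 0, "wx": 0, "wy": 0, "wz": -11}, {"dx": 0.175, "dy": 0, "dz": 0, "wx": 0, "wy": 0, "wz": -14}, {"dx": 0.215, "dy": 0, "dz": 0, "wx": 0, "wy": 0, "wz": -17}, {"dx": 0.25, "dy": 0, "dz": 0, "wx": 0, "wy": 0, "wz": -19}, {"dx": 0.275, "dy": -0.001, "dz": 0, "wx": 0, "wy": 0, "wz": -20}]'

```text
clock: 6.17
eef_pos: [0.5566, -0.0211, 0.1374]
tcp_rot: [[0.799, -0.602, -0.004], [-0.602, -0.799, -0.001], [-0.003, 0.003, -1.0]]
contact_force: [0.6, 1.3, -1.8]
gripper_width: 0.0196
finger_force: 68.5
```

jog_arm --plan '[{"dx": 0, "dy": 0, "dz": 0, "wx": 0, "wy": 0, "wz": 0}, {"dx": 0, "dy": 0, "dz": 0, "wx": 0, "wy": 0, "wz": 0}, {"dx": 0, "dy": 0, "dz": 0, "wx": 0, "wy": 0, "wz": 0}]'

```text
clock: 6.42
eef_pos: [0.5553, -0.0184, 0.138]
tcp_rot: [[0.799, -0.602, -0.004], [-0.602, -0.799, -0.0], [-0.003, 0.003, -1.0]]
contact_force: [0.1, 0.7, -1.6]
gripper_width: 0.0198
finger_force: 68.6
```

```bash
python3 - <<'E'
from h import *
for n in("side","top"): cv2.imwrite(f"pics/{n}4.png",cams.read_camera(n))
s=status.get_state(); print(s['clock'],np.round(s['eef_pos'],4),np.round(s['contact_force'],1),np.round(s['wrist_torque'],2),s['gripper_width'])
go((.556,-.0185,.139),323)
a=cv2.resize(cv2.imread("pics/side4.png")[130:230,325:385],None,fx=5.6,fy=5.6,interpolation=2)
b=cv2.resize(cv2.imread("pics/top4.png")[100:240,305:415],None,fx=4,fy=4,interpolation=2)
cv2.imwrite("pics/c4.png",np.hstack([a,b]))
E
```

```text
6.5167 [ 0.5556 -0.0176  0.1389] [ 0.2  0.2 -0.9] [ 0.06 -0.03  0.03] 0.020013980467480118
d [0.0009, 0.0005, -0.0001] w [0.08, 0.09, 0.12]
```

View pics/c4.png

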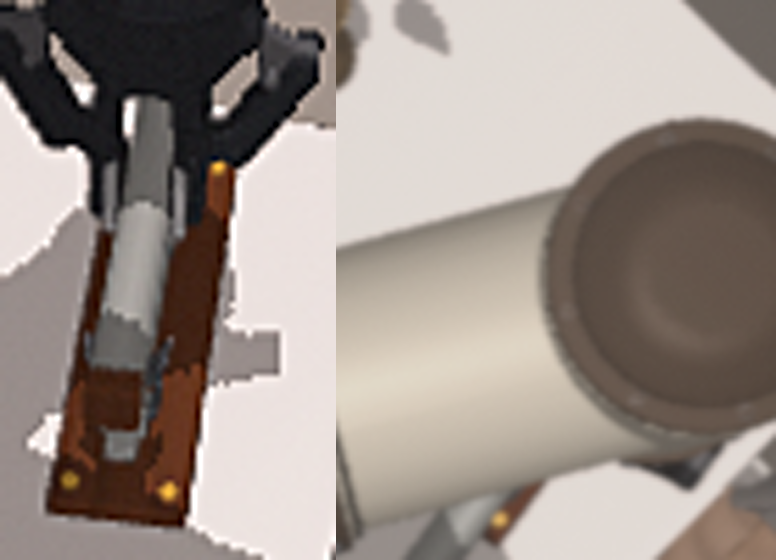

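```bash
python3 - <<'E'
from h import *
s=status.get_state(); P=np.array(s['eef_pos']);R=np.array(s['tcp_rot'])
for dz in(.010,.0125,.015,.02): 
    q=np.array([P+R@[0.101-.22,0,dz],P+R@[.101-.22+.007,0,dz-.011]])
    print(dz,(( proj("side",q)-[325,130])*5.6).round(0).tolist())
# rod edges midline between block and fingers in side crop -> compare with axis direction
print(((proj("side",[P+R@[x,0,.0144] for x in(-.1,-.06,-.03)])-[325,130])*5.6).round(0).tolist())
E
```

```text
0.01 [[106.0, 402.0], [109.0, 369.0]]
0.0125 [[106.0, 407.0], [109.0, 373.0]]
0.015 [[106.0, 412.0], [109.0, 378.0]]
0.02 [[105.0, 421.0], [108.0, 387.0]]
[[112.0, 375.0], [125.0, 302.0], [134.0, 250.0]]
```

In the side crop the block face is at (112,400), about where I predicted, so the rod sits over the rack within 2–3 mm. Going down now.

jog_arm --plan '[{"dx": 0.001, "dy": -0.0005, "dz": 0.01, "wx": 0, "wy": 0, "wz": 0}, {"dx": 0.001, "dy": -0.0005, "dz": 0.02, "wx": 0, "wy": 0, "wz": 0}, {"dx": 0.001, "dy": -0.0005, "dz": 0.027, "wx": 0, "wy": 0, "wz": 0}, {"dx": 0.001, "dy": -0.0005, "dz": 0.03, "wx": 0, "wy": 0, "wz": 0}, {"dx": 0.001, "dy": -0.0005, "dz": 0.03, "wx": 0, "wy": 0, "wz": 0}, {"dx": 0.001, "dy": -0.0005, "dz": 0.03, "wx": 0, "wy": 0, "wz": 0}, {"dx": 0.001, "dy": -0.0005, "dz": 0.03, "wx": 0, "wy": 0, "wz": 0}]'

```text
clock: 7.1
eef_pos: [0.558, -0.0184, 0.11]
tcp_rot: [[0.799, -0.601, 0.001], [-0.601, -0.799, -0.0], [0.0, -0.0, -1.0]]
contact_force: [0.0, -0.5, -1.9]
gripper_width: 0.0196
finger_force: 68.6
```

```bash
cat > st.py <<'E'
from h import *
s=status.get_state(); f=np.array(s['contact_force']); R=np.array(s['tcp_rot']); 
u=np.array([.7986,-.6018,0]); O=np.array([.568,-.0275,0]); e=np.array(s['eef_pos'])
print(round(s['clock'],2),"z",e[2].round(4),"rackx",((e-O)@u).round(4),"racky",((e-O)@[.6018,.7986,0]).round(4),"Ftool(world xyz)",f.round(1),"F along rack",(f@u).round(1),"tq",np.round(s['wrist_torque'],2),"w",round(s['gripper_width'],4))
E
python3 - <<'E'
exec(open('st.py').read())
im=cams.read_camera("side"); cv2.imwrite("pics/c5.png",cv2.resize(im[130:230,325:385],None,fx=5.6,fy=5.6,interpolation=2))
E
```

```text
7.1 z 0.11 rackx -0.0135 racky 0.0012 Ftool(world xyz) [ 0.  -0.5 -1.9] F along rack 0.3 tq [-0.03 -0.03  0.01] w 0.0196
```

View pics/c5.png

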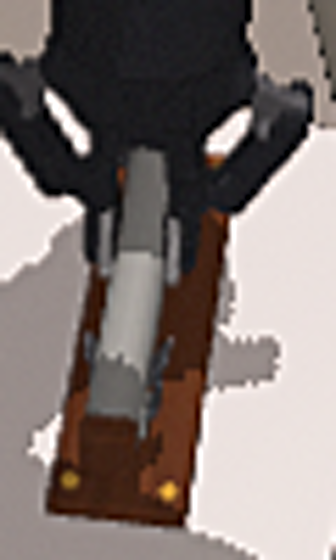

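The rod (x about 95–155) sits between the near clip's jaws at (90,350) and (162,365), so it's centred. Pressing down in small feeling steps.

jog_arm --plan '[{"dx": 0, "dy": 0, "dz": 0.003, "wx": 0, "wy": 0, "wz": 0}, {"dx": 0, "dy": 0, "dz": 0.006, "wx": 0, "wy": 0, "wz": 0}, {"dx": 0, "dy": 0, "dz": 0.009, "wx": 0, "wy": 0, "wz": 0}, {"dx": 0, "dy": 0, "dz": 0.011, "wx": 0, "wy": 0, "wz": 0}, {"dx": 0, "dy": 0, "dz": 0.011, "wx": 0, "wy": 0, "wz": 0}]'

```text
clock: 7.57
eef_pos: [0.5572, -0.0186, 0.0981]
tcp_rot: [[0.799, -0.601, -0.001], [-0.601, -0.799, -0.0], [-0.001, 0.001, -1.0]]
contact_force: [-0.2, 1.1, -2.1]
gripper_width: 0.0198
finger_force: 68.6
```

jog_arm --plan '[{"dx": 0, "dy": 0, "dz": 0.001, "wx": 0, "wy": 0, "wz": 0}, {"dx": 0, "dy": 0, "dz": 0.002, "wx": 0, "wy": 0, "wz": 0}, {"dx": 0, "dy": 0, "dz": 0.003, "wx": 0, "wy": 0, "wz": 0}, {"dx": 0, "dy": 0, "dz": 0.003, "wx": 0, "wy": 0, "wz": 0}]'

```text
clock: 7.9
eef_pos: [0.5576, -0.0185, 0.0956]
tcp_rot: [[0.799, -0.601, -0.0], [-0.601, -0.799, -0.0], [-0.0, 0.0, -1.0]]
contact_force: [0.3, -0.2, -1.4]
gripper_width: 0.0196
finger_force: 68.6
```

jog_arm --plan '[{"dx": 0, "dy": 0, "dz": 0.001, "wx": 0, "wy": 0, "wz": 0}, {"dx": 0, "dy": 0, "dz": 0.002, "wx": 0, "wy": 0, "wz": 0}, {"dx": 0, "dy": 0, "dz": 0.003, "wx": 0, "wy": 0, "wz": 0}, {"dx": 0, "dy": 0, "dz": 0.003, "wx": 0, "wy": 0, "wz": 0}]'

```text
clock: 8.23
eef_pos: [0.558, -0.0184, 0.093]
tcp_rot: [[0.799, -0.601, 0.001], [-0.601, -0.799, 0.0], [0.001, -0.001, -1.0]]
contact_force: [-0.7, 0.2, 1.2]
gripper_width: 0.0198
finger_force: 68.7
```

jog_arm --plan '[{"dx": 0, "dy": 0, "dz": 0.001, "wx": 0, "wy": 0, "wz": 0}, {"dx": 0, "dy": 0, "dz": 0.002, "wx": 0, "wy": 0, "wz": 0}, {"dx": 0, "dy": 0, "dz": 0.002, "wx": 0, "wy": 0, "wz": 0}]'

```text
clock: 8.48
eef_pos: [0.558, -0.0184, 0.0909]
tcp_rot: [[0.799, -0.601, 0.001], [-0.601, -0.799, 0.0], [0.001, -0.001, -1.0]]
contact_force: [-0.3, 0.8, 1.6]
gripper_width: 0.0196
finger_force: 68.8
```

jog_arm --plan '[{"dx": 0, "dy": 0, "dz": 0.001, "wx": 0, "wy": 0, "wz": 0}, {"dx": 0, "dy": 0, "dz": 0.002, "wx": 0, "wy": 0, "wz": 0}, {"dx": 0, "dy": 0, "dz": 0.002, "wx": 0, "wy": 0, "wz": 0}]'

```text
clock: 8.73
eef_pos: [0.558, -0.0184, 0.0889]
tcp_rot: [[0.799, -0.601, 0.001], [-0.601, -0.799, 0.0], [0.001, -0.001, -1.0]]
contact_force: [-0.2, -0.1, 2.9]
gripper_width: 0.0198
finger_force: 68.9
```

jog_arm --plan '[{"dx": 0, "dy": 0, "dz": 0.001, "wx": 0, "wy": 0, "wz": 0}, {"dx": 0, "dy": 0, "dz": 0.002, "wx": 0, "wy": 0, "wz": 0}, {"dx": 0, "dy": 0, "dz": 0.002, "wx": 0, "wy": 0, "wz": 0}]'

```text
clock: 8.98
eef_pos: [0.558, -0.0185, 0.0869]
tcp_rot: [[0.799, -0.601, 0.001], [-0.601, -0.799, 0.0], [0.001, -0.0, -1.0]]
contact_force: [-1.0, -0.5, 3.0]
gripper_width: 0.0195
finger_force: 69.1
```

jog_arm --plan '[{"dx": 0, "dy": 0, "dz": 0.001, "wx": 0, "wy": 0, "wz": 0}, {"dx": 0, "dy": 0, "dz": 0.002, "wx": 0, "wy": 0, "wz": 0}, {"dx": 0, "dy": 0, "dz": 0.002, "wx": 0, "wy": 0, "wz": 0}]'

```text
clock: 9.23
eef_pos: [0.558, -0.0185, 0.085]
tcp_rot: [[0.799, -0.601, 0.001], [-0.601, -0.799, -0.0], [0.001, -0.0, -1.0]]
contact_force: [-0.9, 0.0, 4.4]
gripper_width: 0.0197
finger_force: 69.2
```

jog_arm --plan '[{"dx": 0, "dy": 0, "dz": 0.001, "wx": 0, "wy": 0, "wz": 0}, {"dx": 0, "dy": 0, "dz": 0.002, "wx": 0, "wy": 0, "wz": 0}, {"dx": 0, "dy": 0, "dz": 0.002, "wx": 0, "wy": 0, "wz": 0}]'

```text
clock: 9.48
eef_pos: [0.558, -0.0186, 0.0832]
tcp_rot: [[0.799, -0.601, 0.001], [-0.601, -0.799, -0.0], [0.001, -0.0, -1.0]]
contact_force: [-1.4, 0.3, 6.8]
gripper_width: 0.0201
finger_force: 69.3
```

jog_arm --plan '[{"dx": 0, "dy": 0, "dz": 0.001, "wx": 0, "wy": 0, "wz": 0}, {"dx": 0, "dy": 0, "dz": 0.0015, "wx": 0, "wy": 0, "wz": 0}, {"dx": 0, "dy": 0, "dz": 0.0015, "wx": 0, "wy": 0, "wz": 0}]'

```text
clock: 9.73
eef_pos: [0.558, -0.0186, 0.082]
tcp_rot: [[0.8, -0.601, 0.001], [-0.601, -0.8, -0.0], [0.001, -0.0, -1.0]]
contact_force: [-1.8, 0.4, 8.5]
gripper_width: 0.0197
finger_force: 69.3
```

jog_arm --plan '[{"dx": 0, "dy": 0, "dz": 0.001, "wx": 0, "wy": 0, "wz": 0}, {"dx": 0, "dy": 0, "dz": 0.001, "wx": 0, "wy": 0, "wz": 0}]'

```text
clock: 9.9
eef_pos: [0.558, -0.0186, 0.0811]
tcp_rot: [[0.8, -0.601, 0.001], [-0.601, -0.8, -0.0], [0.001, -0.0, -1.0]]
contact_force: [-2.2, 0.0, 8.5]
gripper_width: 0.0198
finger_force: 69.4
```

jog_arm --plan '[{"dx": 0, "dy": 0, "dz": 0.001, "wx": 0, "wy": 0, "wz": 0}, {"dx": 0, "dy": 0, "dz": 0.001, "wx": 0, "wy": 0, "wz": 0}]'

```text
clock: 10.07
eef_pos: [0.5581, -0.0186, 0.0802]
tcp_rot: [[0.8, -0.6, 0.001], [-0.6, -0.8, -0.0], [0.001, -0.0, -1.0]]
contact_force: [-2.0, 0.2, 8.7]
gripper_width: 0.02
finger_force: 69.5
```

jog_arm --plan '[{"dx": 0, "dy": 0, "dz": 0.001, "wx": 0, "wy": 0, "wz": 0}, {"dx": 0, "dy": 0, "dz": 0.001, "wx": 0, "wy": 0, "wz": 0}]'

```text
clock: 10.23
eef_pos: [0.5582, -0.0186, 0.0793]
tcp_rot: [[0.8, -0.6, 0.001], [-0.6, -0.8, -0.0], [0.001, -0.001, -1.0]]
contact_force: [-1.8, -1.0, 10.4]
gripper_width: 0.0195
finger_force: 69.5
```

jog_arm --plan '[{"dx": 0, "dy": 0, "dz": 0.001, "wx": 0, "wy": 0, "wz": 0}, {"dx": 0, "dy": 0, "dz": 0.001, "wx": 0, "wy": 0, "wz": 0}]'

```text
clock: 10.4
eef_pos: [0.5584, -0.0186, 0.0785]
tcp_rot: [[0.8, -0.6, 0.002], [-0.6, -0.8, -0.0], [0.002, -0.001, -1.0]]
contact_force: [-2.4, -0.4, 9.6]
gripper_width: 0.0197
finger_force: 69.7
```

jog_arm --plan '[{"dx": 0, "dy": 0, "dz": 0.001, "wx": 0, "wy": 0, "wz": 0}, {"dx": 0, "dy": 0, "dz": 0.001, "wx": 0, "wy": 0, "wz": 0}]'

```text
clock: 10.57
eef_pos: [0.5587, -0.0186, 0.0777]
tcp_rot: [[0.8, -0.6, 0.003], [-0.6, -0.8, -0.0], [0.002, -0.001, -1.0]]
contact_force: [-1.5, -1.0, 10.4]
gripper_width: 0.0199
finger_force: 69.8
```

```bash
python3 st.py
```

```text
10.57 z 0.0777 rackx -0.0128 racky 0.0015 Ftool(world xyz) [-1.5 -1.  10.4] F along rack -0.6 tq [-0.22  0.31 -0.14] w 0.0199
```

jog_arm --plan '[{"dx": 0, "dy": 0, "dz": 0.001, "wx": 0, "wy": 0, "wz": 0}, {"dx": 0, "dy": 0, "dz": 0.001, "wx": 0, "wy": 0, "wz": 0}]'

```text
clock: 10.73
eef_pos: [0.5589, -0.0186, 0.0768]
tcp_rot: [[0.8, -0.6, 0.003], [-0.6, -0.8, -0.0], [0.003, -0.001, -1.0]]
contact_force: [-1.7, -0.6, 10.7]
gripper_width: 0.0197
finger_force: 69.9
```

jog_arm --plan '[{"dx": 0, "dy": 0, "dz": 0.001, "wx": 0, "wy": 0, "wz": 0}, {"dx": 0, "dy": 0, "dz": 0.001, "wx": 0, "wy": 0, "wz": 0}]'

```text
clock: 10.9
eef_pos: [0.559, -0.0186, 0.0759]
tcp_rot: [[0.8, -0.6, 0.003], [-0.6, -0.8, -0.0], [0.003, -0.002, -1.0]]
contact_force: [-1.7, -1.5, 11.2]
gripper_width: 0.0194
finger_force: 69.8
```

jog_arm --plan '[{"dx": 0, "dy": 0, "dz": 0.001, "wx": 0, "wy": 0, "wz": 0}, {"dx": 0, "dy": 0, "dz": 0.001, "wx": 0, "wy": 0, "wz": 0}]'

```text
clock: 11.07
eef_pos: [0.559, -0.0187, 0.0749]
tcp_rot: [[0.8, -0.6, 0.003], [-0.6, -0.8, -0.001], [0.003, -0.002, -1.0]]
contact_force: [-1.3, -1.8, 10.0]
gripper_width: 0.0195
finger_force: 69.9
```

jog_arm --plan '[{"dx": 0, "dy": 0, "dz": 0.001, "wx": 0, "wy": 0, "wz": 0}, {"dx": 0, "dy": 0, "dz": 0.001, "wx": 0, "wy": 0, "wz": 0}]'

```text
clock: 11.23
eef_pos: [0.5592, -0.0187, 0.0739]
tcp_rot: [[0.8, -0.6, 0.004], [-0.6, -0.8, -0.0], [0.003, -0.002, -1.0]]
contact_force: [-0.7, -1.7, 9.7]
gripper_width: 0.0194
finger_force: 69.9
```

jog_arm --plan '[{"dx": 0, "dy": 0, "dz": 0.001, "wx": 0, "wy": 0, "wz": 0}, {"dx": 0, "dy": 0, "dz": 0.001, "wx": 0, "wy": 0, "wz": 0}]'

```text
clock: 11.4
eef_pos: [0.5592, -0.0188, 0.0728]
tcp_rot: [[0.8, -0.6, 0.004], [-0.6, -0.8, -0.001], [0.003, -0.002, -1.0]]
contact_force: [0.1, -2.3, 9.5]
gripper_width: 0.0197
finger_force: 69.9
```

```bash
python3 - <<'E'
exec(open('st.py').read())
im=cams.read_camera("side"); cv2.imwrite("pics/c6.png",cv2.resize(im[130:230,325:385],None,fx=5.6,fy=5.6,interpolation=2))
E
```

```text
11.4 z 0.0728 rackx -0.0123 racky 0.0017 Ftool(world xyz) [ 0.1 -2.3  9.5] F along rack 1.4 tq [-0.66 -0.06 -0.12] w 0.0197
```

View pics/c6.png

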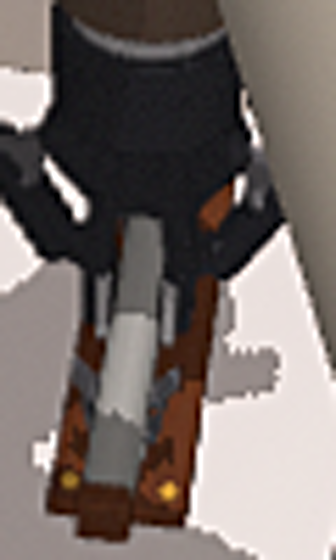

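The rod is in the near clip's mouth. Its jaws are splayed at (82,385) and (165,395), and the force is just past its peak. Continuing.

jog_arm --plan '[{"dx": 0, "dy": 0, "dz": 0.001, "wx": 0, "wy": 0, "wz": 0}, {"dx": 0, "dy": 0, "dz": 0.001, "wx": 0, "wy": 0, "wz": 0}]'

```text
clock: 11.62
eef_pos: [0.5587, -0.0187, 0.0712]
tcp_rot: [[0.8, -0.6, 0.003], [-0.6, -0.8, -0.0], [0.002, -0.001, -1.0]]
contact_force: [0.2, -0.8, -1.4]
gripper_width: 0.0194
finger_force: 68.8
```

jog_arm --plan '[{"dx": 0, "dy": 0, "dz": 0.001, "wx": 0, "wy": 0, "wz": 0}, {"dx": 0, "dy": 0, "dz": 0.001, "wx": 0, "wy": 0, "wz": 0}]'

```text
clock: 11.78
eef_pos: [0.5583, -0.0186, 0.0695]
tcp_rot: [[0.799, -0.601, 0.001], [-0.601, -0.799, -0.0], [0.001, -0.001, -1.0]]
contact_force: [0.9, -2.8, 4.7]
gripper_width: 0.0199
finger_force: 69.3
```

```bash
python3 st.py
```

```text
11.78 z 0.0695 rackx -0.0131 racky 0.0012 Ftool(world xyz) [ 0.9 -2.8  4.7] F along rack 2.4 tq [-0.52 -0.28 -0.12] w 0.0199
```

First snap felt: the force went from 9.5 N to -1.4 N. I'm pressing on for the second clip.

jog_arm --plan '[{"dx": 0, "dy": 0, "dz": 0.001, "wx": 0, "wy": 0, "wz": 0}, {"dx": 0, "dy": 0, "dz": 0.001, "wx": 0, "wy": 0, "wz": 0}]'

```text
clock: 11.95
eef_pos: [0.5583, -0.0187, 0.0684]
tcp_rot: [[0.799, -0.601, 0.001], [-0.601, -0.799, -0.0], [0.001, -0.001, -1.0]]
contact_force: [1.0, -2.1, 5.0]
gripper_width: 0.0196
finger_force: 69.3
```

```bash
python3 st.py
```

```text
11.95 z 0.0684 rackx -0.0131 racky 0.0012 Ftool(world xyz) [ 1.  -2.1  5. ] F along rack 2.0 tq [-0.56 -0.3  -0.21] w 0.0196
```

jog_arm --plan '[{"dx": 0, "dy": 0, "dz": 0.001, "wx": 0, "wy": 0, "wz": 0}, {"dx": 0, "dy": 0, "dz": 0.001, "wx": 0, "wy": 0, "wz": 0}]'

```text
clock: 12.12
eef_pos: [0.5583, -0.0186, 0.0675]
tcp_rot: [[0.799, -0.601, 0.001], [-0.601, -0.799, -0.0], [0.001, -0.001, -1.0]]
contact_force: [0.8, -2.3, 5.9]
gripper_width: 0.0194
finger_force: 69.3
```

jog_arm --plan '[{"dx": 0, "dy": 0, "dz": 0.001, "wx": 0, "wy": 0, "wz": 0}, {"dx": 0, "dy": 0, "dz": 0.001, "wx": 0, "wy": 0, "wz": 0}]'

```text
clock: 12.28
eef_pos: [0.5583, -0.0186, 0.0666]
tcp_rot: [[0.799, -0.601, 0.001], [-0.601, -0.799, -0.0], [0.001, -0.001, -1.0]]
contact_force: [0.8, -3.2, 5.7]
gripper_width: 0.0198
finger_force: 69.3
```

```bash
python3 st.py
```

```text
12.28 z 0.0666 rackx -0.0131 racky 0.0012 Ftool(world xyz) [ 0.8 -3.2  5.7] F along rack 2.6 tq [-0.5  -0.15 -0.14] w 0.0198
```

jog_arm --plan '[{"dx": 0, "dy": 0, "dz": 0.001, "wx": 0, "wy": 0, "wz": 0}, {"dx": 0, "dy": 0, "dz": 0.001, "wx": 0, "wy": 0, "wz": 0}]'

```text
clock: 12.45
eef_pos: [0.5583, -0.0187, 0.0657]
tcp_rot: [[0.799, -0.601, 0.001], [-0.601, -0.799, -0.0], [0.001, -0.001, -1.0]]
contact_force: [-0.7, -1.7, 7.1]
gripper_width: 0.0197
finger_force: 69.4
```

jog_arm --plan '[{"dx": 0, "dy": 0, "dz": 0.001, "wx": 0, "wy": 0, "wz": 0}, {"dx": 0, "dy": 0, "dz": 0.001, "wx": 0, "wy": 0, "wz": 0}]'

```text
clock: 12.62
eef_pos: [0.5583, -0.0186, 0.0648]
tcp_rot: [[0.8, -0.601, 0.001], [-0.601, -0.8, -0.0], [0.001, -0.001, -1.0]]
contact_force: [-0.8, -1.1, 8.7]
gripper_width: 0.0197
finger_force: 69.4
```

```bash
python3 st.py
```

```text
12.62 z 0.0648 rackx -0.013 racky 0.0013 Ftool(world xyz) [-0.8 -1.1  8.7] F along rack -0.0 tq [-0.51 -0.02 -0.14] w 0.0197
```

jog_arm --plan '[{"dx": 0, "dy": 0, "dz": 0.001, "wx": 0, "wy": 0, "wz": 0}, {"dx": 0, "dy": 0, "dz": 0.001, "wx": 0, "wy": 0, "wz": 0}]'

```text
clock: 12.78
eef_pos: [0.5583, -0.0186, 0.064]
tcp_rot: [[0.8, -0.601, 0.001], [-0.601, -0.8, -0.0], [0.001, -0.001, -1.0]]
contact_force: [0.2, -1.4, 8.8]
gripper_width: 0.0196
finger_force: 69.4
```

jog_arm --plan '[{"dx": 0, "dy": 0, "dz": 0.001, "wx": 0, "wy": 0, "wz": 0}, {"dx": 0, "dy": 0, "dz": 0.001, "wx": 0, "wy": 0, "wz": 0}]'

```text
clock: 12.95
eef_pos: [0.5583, -0.0187, 0.0631]
tcp_rot: [[0.8, -0.601, 0.001], [-0.601, -0.8, -0.0], [0.001, -0.001, -1.0]]
contact_force: [-0.3, -2.8, 8.0]
gripper_width: 0.0199
finger_force: 69.5
```

```bash
python3 st.py
```

```text
12.95 z 0.0631 rackx -0.013 racky 0.0012 Ftool(world xyz) [-0.3 -2.8  8. ] F along rack 1.4 tq [-0.49  0.06 -0.12] w 0.0199
```

jog_arm --plan '[{"dx": 0, "dy": 0, "dz": 0.001, "wx": 0, "wy": 0, "wz": 0}, {"dx": 0, "dy": 0, "dz": 0.001, "wx": 0, "wy": 0, "wz": 0}]'

```text
clock: 13.12
eef_pos: [0.5583, -0.0187, 0.0623]
tcp_rot: [[0.8, -0.601, 0.001], [-0.601, -0.8, -0.0], [0.001, -0.0, -1.0]]
contact_force: [-0.9, -1.8, 9.7]
gripper_width: 0.0198
finger_force: 69.9
```

jog_arm --plan '[{"dx": 0, "dy": 0, "dz": 0.001, "wx": 0, "wy": 0, "wz": 0}, {"dx": 0, "dy": 0, "dz": 0.001, "wx": 0, "wy": 0, "wz": 0}]'

```text
clock: 13.28
eef_pos: [0.5584, -0.0186, 0.0622]
tcp_rot: [[0.8, -0.6, 0.002], [-0.6, -0.8, -0.001], [0.002, -0.0, -1.0]]
contact_force: [-2.5, -0.7, 15.2]
gripper_width: 0.0193
finger_force: 70.6
```

```bash
python3 - <<'E'
exec(open('st.py').read())
im=cams.read_camera("side"); cv2.imwrite("pics/s7.png",im)
P=e
for nm,f in(("c6","pics/c6.png"),("now",None)):
    g=cv2.imread(f) if f else cv2.resize(im[130:230,325:385],None,fx=5.6,fy=5.6,interpolation=2)
    g=g.astype(int); sat=g.max(2)-g.min(2)
    # rod centreline: grey unsaturated run per row within x 80..165
    for y in range(260,480,20):
        k=np.where((sat[y,80:170]<22)&(g[y,80:170].mean(1)>80))[0]+80
        print(nm,y,(k.min(),k.max()) if len(k) else None,end="; ")
    print()
for z in(e[2]-.0144,): print(((proj("side",[O+u*(e-O)@u+ -u*0+u*(-.119)+[0,0,z]])-[325,130])*5.6).round(0))
E
```

```text
13.28 z 0.0622 rackx -0.013 racky 0.0013 Ftool(world xyz) [-2.5 -0.7 15.2] F along rack -1.6 tq [-0.32  0.76 -0.13] w 0.0193
c6 260 (np.int64(125), np.int64(161)); c6 280 (np.int64(80), np.int64(159)); c6 300 (np.int64(80), np.int64(169)); c6 320 (np.int64(80), np.int64(169)); c6 340 (np.int64(107), np.int64(169)); c6 360 (np.int64(104), np.int64(154)); c6 380 (np.int64(100), np.int64(151)); c6 400 (np.int64(95), np.int64(148)); c6 420 (np.int64(97), np.int64(146)); c6 440 (np.int64(91), np.int64(140)); c6 460 (np.int64(90), np.int64(139)); 
now 260 (np.int64(128), np.int64(159)); now 280 (np.int64(125), np.int64(161)); now 300 (np.int64(80), np.int64(158)); now 320 (np.int64(80), np.int64(169)); now 340 (np.int64(97), np.int64(169)); now 360 (np.int64(86), np.int64(169)); now 380 (np.int64(104), np.int64(167)); now 400 (np.int64(105), np.int64(143)); now 420 (np.int64(96), np.int64(147)); now 440 (np.int64(96), np.int64(145)); now 460 (np.int64(91), np.int64(141)); 
[[117. 521.]]
```

jog_arm --plan '[{"dx": 0, "dy": 0, "dz": -0.002, "wx": 0, "wy": 0, "wz": 0}, {"dx": 0, "dy": 0, "dz": -0.005, "wx": 0, "wy": 0, "wz": 0}, {"dx": 0, "dy": 0, "dz": -0.007, "wx": 0, "wy": 0, "wz": 0}, {"dx": 0, "dy": 0, "dz": -0.007, "wx": 0, "wy": 0, "wz": 0}, {"dx": 0, "dy": 0, "dz": -0.007, "wx": 0, "wy": 0, "wz": 0}]'

```text
clock: 13.75
eef_pos: [0.5583, -0.0187, 0.0678]
tcp_rot: [[0.8, -0.601, 0.001], [-0.601, -0.8, -0.0], [0.001, -0.001, -1.0]]
contact_force: [0.6, -1.8, 5.6]
gripper_width: 0.0194
finger_force: 69.5
```

```bash
python3 - <<'E'
exec(open('st.py').read())
im=cams.read_camera("side"); cv2.imwrite("pics/s8.png",im)
def prof(g):
    g=g.astype(int); out=[]
    for y in range(340,560,4):
        x=int(120-(y-400)*.17); out.append((y,int((g[y,x-12:x+13].max(1)-g[y,x-12:x+13].min(1)).mean())))
    ys=[y for y,s in out if s>35]; return ys[:1],ys[-1:]
big=lambda i:cv2.resize(i[130:235,325:385],None,fx=5.6,fy=5.6,interpolation=2)
for nm,g in(("c4 z.1389",cv2.imread("pics/c4.png")[:,:336]),("c5 z.110",cv2.imread("pics/c5.png")),("c6 z.0728",cv2.imread("pics/c6.png")),("s7 z.0622",big(cv2.imread("pics/s7.png"))),("s8",big(im))): print(nm,prof(g))
cv2.imwrite("pics/c8.png",cv2.resize(im[110:240,310:400],None,fx=4.6,fy=4.6,interpolation=2))
E
```

```text
13.75 z 0.0678 rackx -0.0131 racky 0.0012 Ftool(world xyz) [ 0.6 -1.8  5.6] F along rack 1.6 tq [-0.56 -0.18 -0.13] w 0.0194
c4 z.1389 ([376], [516])
c5 z.110 ([420], [516])
c6 z.0728 ([488], [536])
s7 z.0622 ([504], [548])
s8 ([492], [540])
```

View pics/c8.png

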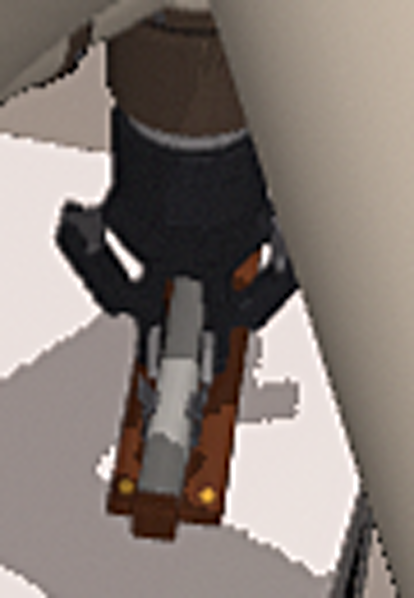

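The block edge is where a level rod would put it, and the hard stop came at the seated height, so both clips have snapped. Easing off to the rest height.

jog_arm --plan '[{"dx": 0, "dy": 0, "dz": -0.002, "wx": 0, "wy": 0, "wz": 0}, {"dx": 0, "dy": 0, "dz": -0.004, "wx": 0, "wy": 0, "wz": 0}, {"dx": 0, "dy": 0, "dz": -0.006, "wx": 0, "wy": 0, "wz": 0}, {"dx": 0, "dy": 0, "dz": -0.007, "wx": 0, "wy": 0, "wz": 0}, {"dx": 0, "dy": 0, "dz": -0.007, "wx": 0, "wy": 0, "wz": 0}, {"dx": 0, "dy": 0, "dz": -0.007, "wx": 0, "wy": 0, "wz": 0}]'

```text
clock: 14.3
eef_pos: [0.5582, -0.0186, 0.0743]
tcp_rot: [[0.799, -0.601, 0.001], [-0.601, -0.799, -0.0], [0.001, -0.001, -1.0]]
contact_force: [3.4, -3.4, 1.8]
gripper_width: 0.0193
finger_force: 69.1
```

```bash
python3 st.py
```

```text
14.3 z 0.0743 rackx -0.0132 racky 0.0012 Ftool(world xyz) [ 3.4 -3.4  1.8] F along rack 4.8 tq [-1.05 -1.04 -0.08] w 0.0193
```

jog_arm --plan '[{"dx": 0, "dy": 0, "dz": 0, "wx": 0, "wy": 0, "wz": 0}, {"dx": 0, "dy": 0, "dz": 0, "wx": 0, "wy": 0, "wz": 0}, {"dx": 0, "dy": 0, "dz": 0, "wx": 0, "wy": 0, "wz": 0}, {"dx": 0, "dy": 0, "dz": 0, "wx": 0, "wy": 0, "wz": 0}]' --fingers 0.032

```text
clock: 14.63
eef_pos: [0.5566, -0.0183, 0.0736]
tcp_rot: [[0.799, -0.601, -0.002], [-0.601, -0.799, -0.0], [-0.002, 0.001, -1.0]]
contact_force: [-0.9, 0.2, 0.2]
gripper_width: 0.0318
finger_force: 0.0
```

```bash
python3 - <<'E'
exec(open('st.py').read())
im=cams.read_camera("side"); cv2.imwrite("pics/s9.png",im)
g=cv2.resize(im[130:235,325:385],None,fx=5.6,fy=5.6,interpolation=2).astype(int)
ys=[y for y in range(340,560,2) for x in [int(120-(y-400)*.17)] if (g[y,x-12:x+13].max(1)-g[y,x-12:x+13].min(1)).mean()>35]
print(ys[:1])
E
```

```text
14.63 z 0.0736 rackx -0.0146 racky 0.0005 Ftool(world xyz) [-0.9  0.2  0.2] F along rack -0.9 tq [-0.01 -0.04 -0.  ] w 0.0318
[480]
```

Released for a moment, the rod rests level at clip height: the block edge is at y=480 against 481 predicted. Regripping and sliding.

jog_arm --plan '[{"dx": 0, "dy": 0, "dz": 0, "wx": 0, "wy": 0, "wz": 0}, {"dx": 0, "dy": 0, "dz": 0, "wx": 0, "wy": 0, "wz": 0}, {"dx": 0, "dy": 0, "dz": 0, "wx": 0, "wy": 0, "wz": 0}, {"dx": 0, "dy": 0, "dz": 0, "wx": 0, "wy": 0, "wz": 0}]' --fingers 0.0 --newtons 60

```text
clock: 15.02
eef_pos: [0.5575, -0.0182, 0.0741]
tcp_rot: [[0.799, -0.601, -0.0], [-0.601, -0.799, 0.0], [-0.001, -0.0, -1.0]]
contact_force: [-0.6, 2.1, 0.2]
gripper_width: 0.0199
finger_force: 58.6
```

```bash
python3 st.py
```

```text
15.02 z 0.0741 rackx -0.014 racky 0.0011 Ftool(world xyz) [-0.6  2.1  0.2] F along rack -1.7 tq [ 0.69  0.24 -0.05] w 0.0199
```

jog_arm --plan '[{"dx": 0.002, "dy": 0, "dz": 0, "wx": 0, "wy": 0, "wz": 0}, {"dx": 0.005, "dy": 0, "dz": 0, "wx": 0, "wy": 0, "wz": 0}, {"dx": 0.008, "dy": 0, "dz": 0, "wx": 0, "wy": 0, "wz": 0}, {"dx": 0.01, "dy": 0, "dz": 0, "wx": 0, "wy": 0, "wz": 0}, {"dx": 0.012, "dy": 0, "dz": 0, "wx": 0, "wy": 0, "wz": 0}]'

```text
clock: 15.43
eef_pos: [0.5665, -0.0251, 0.0739]
tcp_rot: [[0.799, -0.601, -0.002], [-0.601, -0.799, 0.001], [-0.002, 0.001, -1.0]]
contact_force: [-2.3, 4.6, -0.5]
gripper_width: 0.0203
finger_force: 58.7
```

```bash
python3 st.py
```

```text
15.43 z 0.0739 rackx -0.0027 racky 0.001 Ftool(world xyz) [-2.3  4.6 -0.5] F along rack -4.6 tq [1.5  0.74 0.01] w 0.0203
```

jog_arm --plan '[{"dx": 0.003, "dy": 0, "dz": 0, "wx": 0, "wy": 0, "wz": 0}, {"dx": 0.006, "dy": 0, "dz": 0, "wx": 0, "wy": 0, "wz": 0}, {"dx": 0.009, "dy": 0, "dz": 0, "wx": 0, "wy": 0, "wz": 0}, {"dx": 0.012, "dy": 0, "dz": 0, "wx": 0, "wy": 0, "wz": 0}]'

```text
clock: 15.77
eef_pos: [0.5761, -0.0323, 0.0739]
tcp_rot: [[0.799, -0.601, -0.002], [-0.601, -0.799, 0.001], [-0.002, 0.0, -1.0]]
contact_force: [-3.3, 4.5, 0.4]
gripper_width: 0.02
finger_force: 58.7
```

jog_arm --plan '[{"dx": 0.002, "dy": 0, "dz": 0, "wx": 0, "wy": 0, "wz": 0}, {"dx": 0.004, "dy": 0, "dz": 0, "wx": 0, "wy": 0, "wz": 0}, {"dx": 0.006, "dy": 0, "dz": 0, "wx": 0, "wy": 0, "wz": 0}, {"dx": 0.008, "dy": 0, "dz": 0, "wx": 0, "wy": 0, "wz": 0}]'

```text
clock: 16.1
eef_pos: [0.5824, -0.037, 0.0739]
tcp_rot: [[0.799, -0.601, -0.002], [-0.601, -0.799, 0.001], [-0.002, 0.0, -1.0]]
contact_force: [-1.7, 5.0, 0.8]
gripper_width: 0.02
finger_force: 58.7
```

```bash
python3 st.py
```

```text
16.1 z 0.0739 rackx 0.0172 racky 0.0011 Ftool(world xyz) [-1.7  5.   0.8] F along rack -4.4 tq [ 1.52  0.65 -0.  ] w 0.02
```

jog_arm --plan '[{"dx": 0.002, "dy": 0, "dz": 0, "wx": 0, "wy": 0, "wz": 0}, {"dx": 0.004, "dy": 0, "dz": 0, "wx": 0, "wy": 0, "wz": 0}, {"dx": 0.006, "dy": 0, "dz": 0, "wx": 0, "wy": 0, "wz": 0}]'

```text
clock: 16.35
eef_pos: [0.5871, -0.0406, 0.0738]
tcp_rot: [[0.799, -0.601, -0.002], [-0.601, -0.799, 0.001], [-0.002, 0.001, -1.0]]
contact_force: [-2.2, 4.9, 1.5]
gripper_width: 0.0198
finger_force: 58.7
```

jog_arm --plan '[{"dx": 0.001, "dy": 0, "dz": 0, "wx": 0, "wy": 0, "wz": 0}, {"dx": 0.002, "dy": 0, "dz": 0, "wx": 0, "wy": 0, "wz": 0}, {"dx": 0.002, "dy": 0, "dz": 0, "wx": 0, "wy": 0, "wz": 0}]'

```text
clock: 16.6
eef_pos: [0.5889, -0.0419, 0.0738]
tcp_rot: [[0.799, -0.601, -0.002], [-0.601, -0.799, 0.001], [-0.002, 0.0, -1.0]]
contact_force: [-2.9, 4.5, 0.2]
gripper_width: 0.0199
finger_force: 58.7
```

```bash
python3 st.py
```

```text
16.6 z 0.0738 rackx 0.0254 racky 0.0011 Ftool(world xyz) [-2.9  4.5  0.2] F along rack -5.0 tq [ 1.29  0.58 -0.01] w 0.0199
```

jog_arm --plan '[{"dx": 0.0005, "dy": 0, "dz": 0, "wx": 0, "wy": 0, "wz": 0}, {"dx": 0.001, "dy": 0, "dz": 0, "wx": 0, "wy": 0, "wz": 0}, {"dx": 0.001, "dy": 0, "dz": 0, "wx": 0, "wy": 0, "wz": 0}]'

```text
clock: 16.85
eef_pos: [0.5897, -0.0425, 0.0738]
tcp_rot: [[0.799, -0.601, -0.002], [-0.601, -0.799, 0.001], [-0.002, 0.0, -1.0]]
contact_force: [-2.5, 4.3, -0.6]
gripper_width: 0.0197
finger_force: 58.7
```

jog_arm --plan '[{"dx": 0.0005, "dy": 0, "dz": 0, "wx": 0, "wy": 0, "wz": 0}, {"dx": 0.001, "dy": 0, "dz": 0, "wx": 0, "wy": 0, "wz": 0}, {"dx": 0.001, "dy": 0, "dz": 0, "wx": 0, "wy": 0, "wz": 0}]'

```text
clock: 17.1
eef_pos: [0.5904, -0.043, 0.0739]
tcp_rot: [[0.799, -0.601, -0.002], [-0.601, -0.799, 0.001], [-0.002, 0.0, -1.0]]
contact_force: [-2.5, 5.6, -0.1]
gripper_width: 0.02
finger_force: 58.7
```

jog_arm --plan '[{"dx": 0.0005, "dy": 0, "dz": 0, "wx": 0, "wy": 0, "wz": 0}, {"dx": 0.001, "dy": 0, "dz": 0, "wx": 0, "wy": 0, "wz": 0}, {"dx": 0.001, "dy": 0, "dz": 0, "wx": 0, "wy": 0, "wz": 0}]'

```text
clock: 17.35
eef_pos: [0.5912, -0.0436, 0.0738]
tcp_rot: [[0.799, -0.601, -0.002], [-0.601, -0.799, 0.001], [-0.002, 0.001, -1.0]]
contact_force: [-3.4, 5.4, 0.6]
gripper_width: 0.0199
finger_force: 58.7
```

```bash
python3 st.py
```

```text
17.35 z 0.0738 rackx 0.0282 racky 0.0011 Ftool(world xyz) [-3.4  5.4  0.6] F along rack -6.0 tq [ 1.43  0.66 -0.02] w 0.0199
```

jog_arm --plan '[{"dx": 0.0005, "dy": 0, "dz": 0, "wx": 0, "wy": 0, "wz": 0}, {"dx": 0.001, "dy": 0, "dz": 0, "wx": 0, "wy": 0, "wz": 0}, {"dx": 0.001, "dy": 0, "dz": 0, "wx": 0, "wy": 0, "wz": 0}]'

```text
clock: 17.6
eef_pos: [0.5917, -0.044, 0.0737]
tcp_rot: [[0.799, -0.601, -0.003], [-0.601, -0.799, 0.001], [-0.003, 0.001, -1.0]]
contact_force: [-1.8, 6.8, 1.6]
gripper_width: 0.02
finger_force: 58.7
```

jog_arm --plan '[{"dx": 0.0005, "dy": 0, "dz": 0, "wx": 0, "wy": 0, "wz": 0}, {"dx": 0.001, "dy": 0, "dz": 0, "wx": 0, "wy": 0, "wz": 0}, {"dx": 0.001, "dy": 0, "dz": 0, "wx": 0, "wy": 0, "wz": 0}]'

```text
clock: 17.85
eef_pos: [0.592, -0.0442, 0.0735]
tcp_rot: [[0.799, -0.601, -0.004], [-0.601, -0.799, 0.001], [-0.004, 0.001, -1.0]]
contact_force: [-4.3, 7.8, -0.5]
gripper_width: 0.0201
finger_force: 58.8
```

```bash
python3 st.py
```

```text
17.85 z 0.0735 rackx 0.0292 racky 0.0011 Ftool(world xyz) [-4.3  7.8 -0.5] F along rack -8.1 tq [2.27 1.08 0.  ] w 0.0201
```

jog_arm --plan '[{"dx": 0.0005, "dy": 0, "dz": 0, "wx": 0, "wy": 0, "wz": 0}, {"dx": 0.001, "dy": 0, "dz": 0, "wx": 0, "wy": 0, "wz": 0}, {"dx": 0.001, "dy": 0, "dz": 0, "wx": 0, "wy": 0, "wz": 0}]'

```text
clock: 18.1
eef_pos: [0.5922, -0.0445, 0.0733]
tcp_rot: [[0.799, -0.601, -0.005], [-0.601, -0.799, 0.002], [-0.005, 0.001, -1.0]]
contact_force: [-5.1, 9.4, 1.0]
gripper_width: 0.0202
finger_force: 58.8
```

```bash
python3 st.py
```

```text
18.1 z 0.0733 rackx 0.0295 racky 0.001 Ftool(world xyz) [-5.1  9.4  1. ] F along rack -9.7 tq [2.74 1.37 0.04] w 0.0202
```

The end of the slide is felt: 9.7 N against about 4.5 N sliding friction, and the tip is about 131 mm from the rack origin, where the pressed button should be. Releasing and backing up.

jog_arm --plan '[{"dx": 0, "dy": 0, "dz": 0, "wx": 0, "wy": 0, "wz": 0}, {"dx": 0, "dy": 0, "dz": 0, "wx": 0, "wy": 0, "wz": 0}, {"dx": 0, "dy": 0, "dz": 0, "wx": 0, "wy": 0, "wz": 0}, {"dx": 0, "dy": 0, "dz": 0, "wx": 0, "wy": 0, "wz": 0}, {"dx": 0, "dy": 0, "dz": 0, "wx": 0, "wy": 0, "wz": 0}]' --fingers 0.045

```text
clock: 18.52
eef_pos: [0.5946, -0.0465, 0.0744]
tcp_rot: [[0.799, -0.601, 0.0], [-0.601, -0.799, -0.0], [0.0, -0.0, -1.0]]
contact_force: [-0.6, 0.9, -0.8]
gripper_width: 0.0452
finger_force: 0.0
```

```bash
python3 st.py
```

```text
18.52 z 0.0744 rackx 0.0327 racky 0.0008 Ftool(world xyz) [-0.6  0.9 -0.8] F along rack -1.0 tq [ 0.02 -0.02 -0.05] w 0.0452
```

jog_arm --plan '[{"dx": 0, "dy": 0, "dz": -0.01, "wx": 0, "wy": 0, "wz": 0}, {"dx": 0, "dy": 0, "dz": -0.03, "wx": 0, "wy": 0, "wz": 0}, {"dx": 0, "dy": 0, "dz": -0.06, "wx": 0, "wy": 0, "wz": 0}, {"dx": 0, "dy": 0, "dz": -0.1, "wx": 0, "wy": 0, "wz": 0}, {"dx": 0, "dy": 0, "dz": -0.14, "wx": 0, "wy": 0, "wz": 0}, {"dx": 0, "dy": 0, "dz": -0.17, "wx": 0, "wy": 0, "wz": 0}, {"dx": 0, "dy": 0, "dz": -0.18, "wx": 0, "wy": 0, "wz": 0}, {"dx": 0, "dy": 0, "dz": -0.18, "wx": 0, "wy": 0, "wz": 0}]'

```text
clock: 19.18
eef_pos: [0.5959, -0.0462, 0.2591]
tcp_rot: [[0.799, -0.601, 0.009], [-0.601, -0.799, 0.001], [0.007, -0.006, -1.0]]
contact_force: [0.4, 0.1, -0.3]
gripper_width: 0.0449
finger_force: 0.0
```

jog_arm --plan '[{"dx": -0.04, "dy": 0.02, "dz": -0.0, "wx": 0, "wy": 0, "wz": 0}, {"dx": -0.08, "dy": 0.05, "dz": -0.0, "wx": 0, "wy": 0, "wz": 0}, {"dx": -0.11, "dy": 0.08, "dz": -0.0, "wx": 0, "wy": 0, "wz": 0}, {"dx": -0.14, "dy": 0.11, "dz": -0.0, "wx": 0, "wy": 0, "wz": 0}, {"dx": -0.16, "dy": 0.14, "dz": -0.0, "wx": 0, "wy": 0, "wz": 0}, {"dx": -0.18, "dy": 0.16, "dz": 0, "wx": 0, "wy": 0, "wz": 0}, {"dx": -0.18, "dy": 0.16, "dz": 0, "wx": 0, "wy": 0, "wz": 0}, {"dx": -0.18, "dy": 0.16, "dz": 0, "wx": 0, "wy": 0, "wz": 0}]'

```text
clock: 19.85
eef_pos: [0.3523, -0.0664, 0.2537]
tcp_rot: [[0.799, -0.601, -0.001], [-0.601, -0.799, 0.0], [-0.001, 0.0, -1.0]]
contact_force: [0.2, -1.1, 0.2]
gripper_width: 0.0448
finger_force: 0.0
```

```bash
python3 - <<'E'
exec(open('st.py').read())
ims={n:cams.read_camera(n) for n in("side","top")}
for n in ims: cv2.imwrite(f"pics/{n}10.png",ims[n])
a=cv2.resize(ims["side"][130:235,320:385],None,fx=5,fy=5,interpolation=2)
b=cv2.resize(ims["top"][115:240,315:420],None,fx=4.2,fy=4.2,interpolation=2)
print(a.shape,b.shape); cv2.imwrite("pics/c10.png",np.hstack([a,b]))
E
```

```text
19.85 z 0.2537 rackx -0.1489 racky -0.1609 Ftool(world xyz) [ 0.2 -1.1  0.2] F along rack 0.8 tq [ 0.02 -0.08 -0.02] w 0.0448
(525, 325, 3) (525, 441, 3)
```

View pics/c10.png

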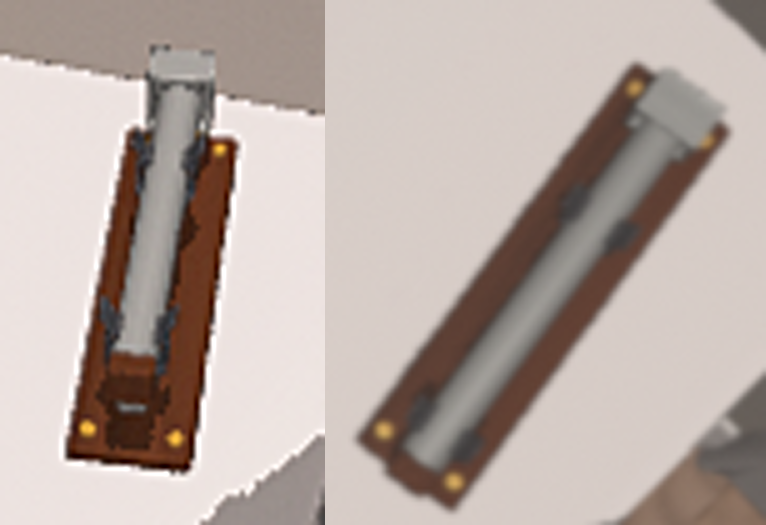

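The picture shows the rod level in both clips, with its tip inside the cup (top crop (665,130)) and the block behind the near clip. I'll do one numeric check of depth and bystanders before handing in.

```bash
python3 - <<'E'
from h import *
u=np.array([.7986,-.6018]);O=np.array([.568,-.0275])
for c,uv,z in(("top",[(426-325)/4.2+315,464/4.2+115],.072),("side",[135/5+320,354/5+130],.073)): print(c,"block front rack x",((onz(c,[uv],z)[0][:2]-O)@u).round(4),"expect -0.075")
for n,b in(("top",{"lemA":(245,112,290,150),"lemB":(198,180,235,220),"jig":(285,88,315,128),"candle":(288,246,316,274)}),("side",{"lemA":(242,168,276,198),"candle":(322,240,346,262)})):
    A,B=cv2.imread(f"pics/{n}0.png"),cv2.imread(f"pics/{n}10.png")
    for k,(x0,y0,x1,y1) in b.items():
        f=lambda i:cv2.moments((cv2.cvtColor(i[y0:y1,x0:x1],cv2.COLOR_BGR2HSV)[...,1]>90).astype(np.uint8),True)
        a,c=f(A),f(B); print(n,k,[round(c[m]/c['m00']-a[m]/a['m00'],2) for m in('m10','m01')] if a['m00']*c['m00'] else None)
E
```

```text
top block front rack x -0.0759 expect -0.075
side block front rack x -0.0776 expect -0.075
top lemA [0.05, -0.03]
top lemB [0.0, 0.0]
top jig [0.11, 0.15]
top candle [-0.11, -0.22]
side lemA [0.0, 0.0]
side candle [-0.13, -0.04]
```

```bash
python3 -c "
from bench import arm
print(arm.close_job())"
```

```text
the job is handed in; nothing more can be done
None
```

I handed the job in: the muddler is snapped into both clips, its tip slid into the cup until I felt the end stop (so the button should be pressed), the gripper is clear, and the lemons, candle and jigger have not moved; I received no verdict.

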